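# Set a bench variable transformer to its mark, backlash taken up

## Robot

A 6-joint arm with a two-finger parallel gripper is mounted at the origin on the work surface. World frame = base frame: x ahead of the robot, y to its left, z up, the work surface at z = 0. Lengths are in m, angles in rad, forces in N, time in s.
With the tool pointing down it reaches from about 0.3 to 0.85 m from the base axis. Payload 4.2 kg.
Tool frame: the origin (TCP) lies at the very end of the fingers, on their centre line; the grasp point (between the pads) lies 19 mm behind it; z points along the fingers, y is the direction in which the jaws open and shut (so a half turn about z gives the same grasp; the last joint's range is limited). The gripper opens to 91 mm and grips with 3 to 60 N. Pads are 32 mm wide; open, the fingers measure 118 mm over their backs; the gripper's body (76 mm by 178 mm) begins 60 mm behind the grasp point.
Start: joints at [1.17, 0.32, 1.565, -0, 1.257, -0.02], TCP at [0.214, 0.534, 0.214] pointing down, gripper open.
Joint ranges: [-3.11, 3.11], [-0.84, 2.01], [0.21, 2.61], [-1.34, 4.49], [0.05, 2.63], [-2.56, 2.56]. Speed limits (rad/s): [2.57, 2.57, 3.14, 3.14, 3.14, 3.14].

## Interface

Orientations are given as a rotation vector (axis times angle).
In Python, from rig import goto, movel, movej, open_jaws, clamp, pause, inverse_kinematics, grab_frame, calibration, IKError, finish_job, spot_in, cut_out, mark_of, get_clock, get_joint_pos, get_joint_vel, get_joint_torque, get_tool_pos, get_eef_rot, get_contact_force, get_ft_torque, get_grip_width gives the robot as it stands. The module is installed in compiled form; this text tells all that it offers. Calls block until the motion is done:
- goto(position, orientation): joint-space move of the TCP to a pose.
- movel(position, ori=None, velocity=0.15, stop_force=None): straight line of the TCP; ori=None keeps the orientation; velocity is the mean speed in m/s. With stop_force (N) it stops when the force on the tool has changed by that much, and returns True; else False.
- movej(angles): joint-space move.
- open_jaws() and clamp(squeeze=None): open the fingers fully, or close them until they stop; squeeze is the grip in N (None keeps the last).
- pause(seconds).
- inverse_kinematics(position, orientation): joint angles nearest the present ones, or None.
- grab_frame(name): name is "side" or "top"; returns (picture, depth): 420x560x3 uint8, red, green, blue; 420x560 float32, m along the optical axis (not along the pixel's ray), 0 where there is no reading.
- calibration(name): a dict with "vertical_fov" (degrees; the focal length in pixels is half the picture's height over the tangent of half this angle, whatever the lens; pixels are square), "cx", "cy" (the principal point, pixels), "dist" ([k1, k2, p1, p2, k3] as OpenCV has them; the pictures are not rectified), "cam_to_world" (4x4, takes a point from camera to world coordinates). Camera axes: x right, y down, z forward; pixel columns grow to the right and rows downward; lengths in m; the calibration is good to about 2 mm. A picture is of the moment at which its call begins. calibration takes no time and is no camera call.
A pose or a line that the arm cannot do raises IKError and nothing moves.
- finish_job(): hands the job in, once; it reports no verdict.
Trained networks look in the newest picture that a camera, given by its name, has taken for a name from the list of things; names that differ only in an ending like _2 or _b are one class to them, and where a whole thing is asked for, a point or a joint stands for the part that bears it (a point fixed in the world has none). Each returns a list of dicts, best first, with "p" (0 to 1); they miss things now and then, are a little off and sometimes report something else, mostly with a low value. They report only what shows in the picture. A call takes as long as a camera call. They do not tell look-alikes from the thing itself.
- spot_in(label, camera): "extent" ([left, top, right, bottom] as shares, 0 to 1, of the picture: columns of its width, rows of its height, round what is visible of it).
- cut_out(label, camera): "pixels" (420x560 bool, what is visible of it) and "extent" ([left, top, right, bottom] as shares, 0 to 1, of the picture: columns of its width, rows of its height, round what is visible of it).
- mark_of(label, camera): "at" ([row, column] as shares, 0 to 1, of the picture: columns of its width, rows of its height: a listed point, or the origin of a listed thing).
Readings, each from a call of its own:
- get_clock(): time.
- get_joint_pos(): joint angles.
- get_joint_vel(): joint speeds.
- get_joint_torque(): joint torques, N m.
- get_tool_pos(): TCP position.
- get_eef_rot(): TCP orientation.
- get_contact_force(): force on the tool from outside, world axes, zero at the start.
- get_ft_torque(): the same for the moment, N m.
- get_grip_width(): finger opening in m.
Only numpy, scipy, OpenCV 4.12 (cv2) and the standard library are available. Lean on these libraries where they do the work, as an engineer would, in place of code of your own. Each camera call takes 0.05 s, during which the arm holds its last target. There are 200 camera calls.

## Task

By the red crank grip, wind the variable transformer's handwheel clockwise (seen from above) so that the yellow pointer goes right past the red mark until you feel it press on its rubber end buffer; press it only lightly, with about 10 to 14 N along the turn at the grip and never above 20 N. Then turn back anticlockwise and stop with the pointer on the red mark, so that the wheel's play ends taken up on that anticlockwise side (if you come back too far, go round past the mark again). Let go of the grip, and leave the battery cell, the pliers and the meter where they are.

Things in the scene. Friction and masses are not known exactly. Their poses are not given: they have to be found in the camera images.
- transformer: Bench variable transformer, fixed: a blue upright drum 190 mm across, 101 mm high with the black dial plate on top. Origin at the centre of its underside, on the vertical axis about which handwheel and pointer turn; z up. A hidden rubber buffer ends the pointer's clockwise travel 0.3 to 1.2 rad past the mark. On it the push needed at the grip rises from 6 N by about 2.3 N per mm of grip travel: it can only be felt.
- pointer: Yellow pointer and its shaft. Origin on the axis at the dial plate, 102 mm above the bench; x along the pointer, z up. Steady drag 0.2 N m (5 N at the crank grip) both ways; it stays where it is left. The buffer starts to give at 6 N and then the pointer creeps on as the rubber yields: stop at 10 to 14 N in all, never over 20 N. At the start it lies 0.6 to 2.1 rad anticlockwise of the mark.
- pointer_tip (a point): Outer end of the yellow pointer bar (6 mm wide), 88 mm from the axis and 105 mm above the bench, just over the dial plate. Its x axis points outward along the pointer, z up.
- mark_tip (a point): Inner end of the red index clip (6 mm wide) that is fixed to the rim of the dial, 91 mm from the axis, 105 mm above the bench. Its x axis points outward from the dial's axis through the clip, z up. The pointer is on the mark when both lie on the same ray from the axis.
- hub (a point): Centre of the top of the aluminium handwheel's small hub, on the axis, 128 mm above the bench. The wheel is 104 mm across, its rim top 125 mm above the bench. It drives the pointer 1:1 but with play: from exactly opposite the pointer the grip swings 0.25 rad freely to either side (under 1 N) before it takes the pointer along.
- handle (a point): Centre of the red crank grip: an upright cylinder 18 mm thick, 45 mm tall (127 to 172 mm above the bench), 42 mm from the axis. It spins freely on its pin, so fingers closed on it need not turn. Play taken up anticlockwise: it stands 0.25 rad anticlockwise of opposite the pointer, y = -10 mm in the pointer tip's frame (clockwise: +10 mm).
- plunger_end (a point): Root of the black rubber plunger, 12 mm thick, on the drum's side, 98 mm from the axis and 85 mm above the bench. As the pointer squeezes the end buffer it comes out by only 0.1 mm for each 0.01 rad, which is too little to measure: about 0.25 mm at 8 N and 1.5 mm at 20 N of push at the grip.
- cell: Purple battery cell, 18 mm in diameter, 65 mm tall, standing upright and loose. Origin under its centre. Leave alone.
- pliers: Orange-handled pliers 160 mm long, 65 mm wide, 14 mm high, lying loose. Origin under the pivot. Leave alone.
- meter: Yellow hand-held multimeter 150 x 78 x 43 mm lying loose. Origin under its centre. Leave alone.
There are look-alikes about, which are no part of the job. What is shaped like the transformer but pink is not meant.

How it is judged:
By the outcome, as a careful person would: the job done as asked, in the order asked, and still so for the second after the job is handed in, with the robot touching nothing.
It also fails if it takes over 67 s, if anything falls off the work surface, if the arm or the gripper's body presses on something with over 40 N, if the wrist force passes 120 N, or if a joint passes its speed limit or range.

## Working session

There is one attempt and no reset: what is moved stays moved. The work goes in short steps, each a Python script; the robot and the scene stay as the last script left them, time stands still between calls to the robot, and variables do not carry over. Pictures are saved under pics/ and viewed, about 8 in all and at most 12, crops included, and the job is handed in when it is done.

```bash
mkdir -p pics; cat > h.py <<'E'
import numpy as np, cv2
from rig import *
def K(n):
    c=calibration(n); f=210/np.tan(np.radians(c["vertical_fov"])/2)
    return np.array([[f,0,c["cx"]],[0,f,c["cy"]],[0,0,1.]]),np.array(c["dist"],float),np.array(c["cam_to_world"])
def ray(n,row,col):
    k,d,T=K(n); u=cv2.undistortPoints(np.array([[[col,row]]],float),k,d)[0,0]
    return T[:3,3],T[:3,:3]@np.array([u[0],u[1],1.])
def on_z(n,row,col,z):
    o,v=ray(n,row,col); return o+v*(z-o[2])/v[2]
def proj(n,P):
    k,d,T=K(n); R=T[:3,:3].T; p=cv2.projectPoints(np.array(P,float).reshape(-1,1,3),cv2.Rodrigues(R)[0],-R@T[:3,3],k,d)[0]
    return p[:,0]
def save(n,f,crop=None,s=1):
    im,dp=grab_frame(n); o=im
    if crop: r0,r1,c0,c1=crop; o=im[r0:r1,c0:c1]
    cv2.imwrite("pics/"+f,cv2.resize(o[...,::-1],None,fx=s,fy=s,interpolation=cv2.INTER_CUBIC)); return im,dp
E
python3 - <<'E'
from h import *
for n in("top","side"):
    im,_=grab_frame(n); cv2.imwrite(f"pics/{n}0.png",im[...,::-1])
    print(n,K(n)[2][:3,3].round(3),K(n)[0][0,0])
    for l,z in(("transformer",0),("hub",.128),("handle",.1495),("pointer_tip",.105),("mark_tip",.105),("cell",0),("pliers",0),("meter",0)):
        for m in mark_of(l,n):
            r,c=m["at"][0]*420,m["at"][1]*560; print(l,round(m["p"],2),(round(r),round(c)),on_z(n,r,c,z).round(3))
print(get_clock(),get_eef_rot(),get_contact_force())
E
```

```text
top [0.45  0.049 0.875] 446.92756130888336
transformer 0.96 (125, 161) [0.714 0.267 0.   ]
transformer 0.92 (220, 302) [ 0.521 -0.015  0.   ]
transformer 0.46 (245, 197) [0.475 0.192 0.   ]
hub 0.88 (216, 307) [ 0.519 -0.014  0.128]
hub 0.57 (100, 143) [0.721 0.267 0.128]
handle 0.9 (221, 331) [ 0.509 -0.051  0.149]
handle 0.67 (214, 308) [ 0.52  -0.014  0.149]
handle 0.62 (117, 153) [0.683 0.242 0.149]
pointer_tip 0.93 (62, 124) [0.801 0.311 0.105]
pointer_tip 0.9 (195, 262) [0.557 0.063 0.105]
mark_tip 0.5 (163, 307) [ 0.614 -0.018  0.105]
cell 0.59 (312, 291) [0.344 0.008 0.   ]
pliers 0.67 (192, 399) [ 0.576 -0.21   0.   ]
meter 0.78 (244, 202) [0.477 0.182 0.   ]
side [ 0.233 -0.49   0.531] 427.65587478050736
transformer 0.61 (291, 272) [ 0.52  -0.013  0.   ]
transformer 0.61 (194, 285) [0.722 0.261 0.   ]
hub 0.94 (145, 286) [0.721 0.26  0.128]
hub 0.85 (230, 274) [ 0.526 -0.008  0.128]
handle 0.93 (141, 274) [0.683 0.251 0.149]
handle 0.9 (233, 278) [ 0.513 -0.043  0.149]
pointer_tip 0.98 (139, 304) [0.806 0.314 0.105]
pointer_tip 0.88 (213, 269) [0.563 0.07  0.105]
mark_tip 0.36 (226, 320) [ 0.617 -0.012  0.105]
cell 0.69 (324, 178) [0.351 0.003 0.   ]
pliers 0.84 (355, 374) [ 0.581 -0.208  0.   ]
meter 0.84 (235, 206) [0.487 0.204 0.   ]
meter 0.47 (231, 274) [0.617 0.143 0.   ]
0.9 [-5.94537434e-01 -3.08481368e+00 -1.23328396e-04] [0.04564548 0.48969918 0.30772426]
```

View pics/top0.png

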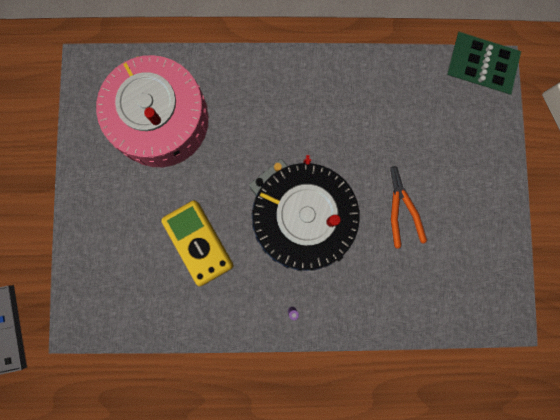

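View pics/side0.png

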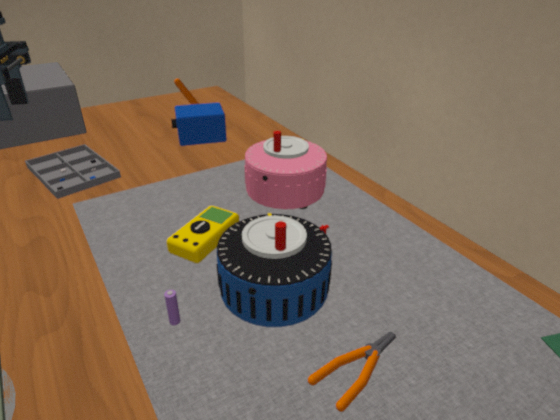

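Candidates, top image (row, col):
- Blue transformer at (216,307); its look-alike is the pink one at (100,143).
- Red grip at (221,331); the pink one's grip is at (117,153).
- Red clip at (160,307) is the mark. The orange peg at (166,278) and black peg at (182,260) are not.

I choose the blue unit and check it in a close crop.

```bash
cat >> h.py <<'E'
def cent(m):
    r,c=np.nonzero(m); return r.mean(),c.mean(),len(r)
def masks(im):
    h=cv2.cvtColor(im,cv2.COLOR_RGB2HSV).astype(int); H,S,V=h[...,0],h[...,1],h[...,2]
    box=np.zeros(H.shape,bool); box[150:275,250:365]=1
    red=((H<6)|(H>174))&(S>150)&(V>70)&box
    yel=(H>20)&(H<34)&(S>120)&(V>90)&box
    return red,yel
E
python3 - <<'E'
from h import *
im,dp=save("top","c1.png",(145,285,240,375),5)
red,yel=masks(im)
R=red.copy();R[175:]=0
for nm,m in(("clip",R),("yel",yel),("grip",red&~R)):
    n,l,st,ce=cv2.connectedComponentsWithStats(m.astype(np.uint8))
    for i in range(1,n):
        if st[i,4]>4: print(nm,st[i],ce[i].round(2),on_z("top",ce[i][1],ce[i][0],.1495 if nm=="grip" else .105).round(4))
# wheel disc: light, low sat
h=cv2.cvtColor(im,cv2.COLOR_RGB2HSV); g=((h[...,1]<60)&(h[...,2]>110)).astype(np.uint8); g[:170]=0;g[255:]=0;g[:,:262]=0;g[:,350:]=0
cs=max(cv2.findContours(cv2.morphologyEx(g,cv2.MORPH_CLOSE,np.ones((5,5))),0,1)[0],key=cv2.contourArea)
P=np.array([on_z("top",y,x,.125)[:2] for x,y in cv2.convexHull(cs)[:,0]])
A=np.c_[2*P,np.ones(len(P))];s=np.linalg.lstsq(A,(P**2).sum(1),rcond=None)[0];print("wheel",s[:2],np.sqrt(s[2]+s[:2]@s[:2]))
# dial from depth
k,d,T=K("top"); rr,cc=np.mgrid[150:285,240:375]
u=cv2.undistortPoints(np.stack([cc.ravel(),rr.ravel()],1).astype(float)[:,None],k,d)[:,0]
z=dp[150:285,240:375].ravel(); X=(np.c_[u*z[:,None],z])@T[:3,:3].T+T[:3,3]
for a,b in((.09,.115),(.12,.128),(.135,.19)):
    q=X[(X[:,2]>a)&(X[:,2]<b)&(z>0)]; c,r=cv2.minEnclosingCircle(q[:,:2].astype(np.float32)) ; print(a,b,len(q),c,r,q.mean(0),np.median(q[:,2]))
print("clock",get_clock())
# ik check for arc
from scipy.spatial.transform import Rotation as Ro
C=np.array([.5205,-.0135])
for off in(0,np.pi):
  for deg in(-90,-106,-140,-180,-220,-270):
    a=np.radians(deg); t=np.array([-np.sin(a),np.cos(a),0])*(1 if off==0 else -1); zz=np.array([0,0,-1.])
    Rm=np.c_[np.cross(t,zz),t,zz]; q=inverse_kinematics([C[0]+.042*np.cos(a),C[1]+.042*np.sin(a),.138],Ro.from_matrix(Rm).as_rotvec())
    print(off,deg,None if q is None else np.round(q,2))
E
```

```text
clip [304 155   7  10  40] [307.08 159.72] [ 0.6199 -0.0172  0.105 ]
yel [260 193  20  11  92] [269.27 197.95] [0.5524 0.0496 0.105 ]
grip [327 215  14  11 116] [333.43 220.24] [ 0.5092 -0.0551  0.1495]
wheel [ 0.52182549 -0.0136021 ] 0.051592846027909915
0.09 0.115 6150 (0.5275611877441406, -0.015739180147647858) 0.10134103894233704 [ 0.51966354 -0.01174813  0.10112811] 0.10110068983302412
0.12 0.128 2695 (0.52171790599823, -0.013500699773430824) 0.052133701741695404 [ 0.5216075  -0.01174822  0.12383253] 0.12371756279067447
0.135 0.19 127 (0.5085616111755371, -0.05288124829530716) 0.008927803486585617 [ 0.50740216 -0.05138267  0.1669035 ] 0.17146529627103735
clock 0.95
0 -90 [-0.13  0.3   1.8  -0.    1.04 -0.13]
0 -106 [-0.13  0.28  1.82 -0.    1.03  0.15]
0 -140 [-0.11  0.25  1.87  0.    1.02  0.77]
0 -180 [-0.05  0.24  1.89 -0.    1.01  1.52]
0 -220 [ 0.    0.25  1.87 -0.    1.02  2.27]
0 -270 None
3.141592653589793 -90 None
3.141592653589793 -106 None
3.141592653589793 -140 [-0.11  0.25  1.87  0.    1.02 -2.38]
3.141592653589793 -180 [-0.05  0.24  1.89 -0.    1.01 -1.62]
3.141592653589793 -220 [ 0.    0.25  1.87 -0.    1.02 -0.87]
3.141592653589793 -270 [0.03 0.3  1.8  0.   1.04 0.03]
```

View pics/c1.png

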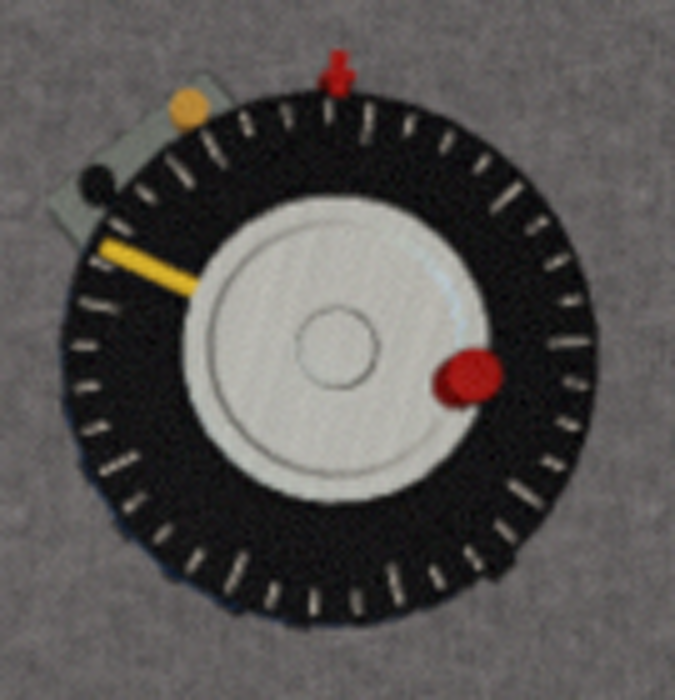

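The crop confirms the blue drum. Red clip at about (160,307), yellow pointer at (198,269), grip at (220,333). Axis at (0.5217, -0.0136), pointer 66° anticlockwise of the mark. The distractor pegs at (166,278) and (182,260) stand beside the drum. Next I grasp and take up the play clockwise.

```bash
cat >> h.py <<'E'
from scipy.spatial.transform import Rotation as Ro
C=np.array([.5217,-.0136]); A0=np.radians(-109.); MARK=np.radians(-2.1); Z=.139
def pose(a,z=Z,r=.042):
    y=A0+.76*(a-A0); t=np.array([-np.sin(y),np.cos(y),0]); zz=np.array([0,0,-1.])
    return [C[0]+r*np.cos(a),C[1]+r*np.sin(a),z],Ro.from_matrix(np.c_[np.cross(t,zz),t,zz]).as_rotvec()
def ang():
    p=get_tool_pos(); return np.arctan2(p[1]-C[1],p[0]-C[0])
def force(a,n=5,bias=np.zeros(3)):
    f=np.mean([np.array(get_contact_force()) for _ in range(n)],0)-bias
    return f@[-np.sin(a),np.cos(a),0],f@[np.cos(a),np.sin(a),0],f[2]
def arc(a,b,step,v,**k):
    n=max(1,int(np.ceil(abs(b-a)/step)))
    for x in np.linspace(a,b,n+1)[1:]:
        if movel(*pose(x),velocity=v,**k): return x,True
    return b,False
E
python3 - <<'E'
from h import *
goto(*pose(A0,.25)); print(get_clock(),get_joint_pos()[5]); movel(*pose(A0),velocity=.15,stop_force=8)
b=[np.array(get_contact_force()) for _ in range(6)];print(np.array(b).round(2)); b=np.mean(b,0); np.save("b.npy",b)
clamp(20); print(get_clock(),get_grip_width(),get_tool_pos(),np.degrees(ang()),np.round(force(A0,5,b),2))
a=A0
for i in range(6):
    t=get_clock(); a,s=arc(a,a-.1,.1,.03,stop_force=12); print(round(get_clock()-t,2),round(np.degrees(a),1),s,np.round(force(a,5,b),2),np.degrees(ang()).round(1))
E
```

```text
3.2917 0.20451240991871686
[[-0.59 -0.59  0.42]
 [-0.59 -0.59  0.42]
 [-0.59 -0.59  0.42]
 [-0.59 -0.59  0.42]
 [-0.59 -0.59  0.42]
 [-0.59 -0.59  0.42]]
5.2917 0.017435817654367747 [ 0.50806416 -0.0533375   0.13900147] -108.93954850944478 [ 1.27 -0.72 -0.38]
0.29 -114.7 False [ 0.08 -0.64 -0.03] -115.1
0.5 -120.5 False [-0.27 -1.21 -0.13] -120.5
0.5 -126.2 False [ 0.07 -0.32 -0.58] -126.3
0.5 -131.9 False [ 3.53 -1.29 -1.81] -130.4
0.5 -137.6 False [ 4.29 -1.61 -2.49] -137.0
0.5 -143.4 False [ 3.39 -1.62 -2.11] -143.3
```

```bash
cat >> h.py <<'E'
def favg(a,b,n=4):
    o=[]
    for _ in range(n): o.append(force(a,1,b)); pause(.015)
    return np.mean(o,0)
E
python3 - <<'E'
from h import *
b=np.load("b.npy"); a=A0-.6
while a>np.radians(-211):
    a,s=arc(a,a-.15,.15,.03,stop_force=8)
    print(round(np.degrees(a),1),s,np.round(favg(a,b),2))
    if s: break
print(get_clock()); low=[]; L=[]
while a>np.radians(-272) and get_clock()<48:
    f0=L[-1][1] if L else 0
    st=.024 if f0<6.3 else .01
    a,s=arc(a,a-st,1,.008 if st<.02 else .012,stop_force=7)
    f=favg(a,b); L.append((np.degrees(a),f[0],f[1],f[2],get_clock()))
    if f[0]>10.8: break
print(np.round(L[-14:],2)); print(np.round([x[1] for x in L],1),s,a,get_joint_pos()[5])
E
```

```text
-152.0 False [ 3.47 -2.55 -1.24]
-160.6 False [ 3.4  -2.6  -1.82]
-169.2 False [ 3.72 -2.9  -1.9 ]
-177.8 False [ 3.45 -3.4  -1.43]
-186.3 False [ 3.32 -3.6  -1.75]
-194.9 False [ 2.76 -3.61 -1.18]
-203.5 False [ 2.18 -3.68 -0.83]
-212.1 False [ 2.57 -4.21 -0.63]
11.4833
[[-250.64    3.22   -2.78    2.55   20.35]
 [-252.01    3.5    -1.96    2.62   20.67]
 [-253.39    5.15   -1.81    3.63   20.98]
 [-254.76    5.81   -2.93    4.11   21.3 ]
 [-256.14    6.12   -2.19    5.06   21.62]
 [-257.51    7.34   -2.35    5.67   21.93]
 [-258.08    7.7    -2.48    5.84   22.25]
 [-258.66    7.86   -2.74    5.69   22.57]
 [-259.23    8.28   -2.37    6.38   22.88]
 [-259.8     8.51   -2.22    6.94   23.2 ]
 [-260.38    9.81   -2.18    6.96   23.52]
 [-260.95    9.83   -2.34    7.07   23.83]
 [-261.52    9.68   -1.95    7.75   24.15]
 [-262.09   10.93   -2.01    7.96   24.47]]
[ 2.8  2.9  2.9  3.5  3.1  3.6  3.8  2.8  3.3  3.1  3.1  3.6  3.2  3.9
  3.4  3.2  3.   3.5  3.7  3.5  3.7  3.3  3.7  3.1  2.9  3.5  3.4  3.2
  3.5  5.2  5.8  6.1  7.3  7.7  7.9  8.3  8.5  9.8  9.8  9.7 10.9] False -4.574408884673817 2.394403885859933
```

```bash
python3 - <<'E'
from h import *
b=np.load("b.npy"); a=-4.574408884673817
for i in range(4): print(np.round(force(a,1,b),2),np.degrees(ang()).round(2)-360,np.hypot(*(get_tool_pos()[:2]-C)).round(4),np.array(get_contact_force()).round(2)); pause(.08)
print(np.array(get_tool_pos()),pose(a)[0],np.array(get_ft_torque()).round(2),get_grip_width(),get_clock())
z=Ro.from_rotvec(get_eef_rot()).as_matrix()[:,2];print(z)
im,dp=save("top","t2.png",(100,330,200,440),3)
red,yel=masks(im); n,l,st,ce=cv2.connectedComponentsWithStats(yel.astype(np.uint8)); print(st[1:],ce[1:])
for c in ce[1:]:
    p=on_z("top",c[1],c[0],.105)[:2]-C; print(p,np.degrees(np.arctan2(p[1],p[0])))
E
```

```text
[10.17 -1.98  8.36] -253.24 0.0431 [-10.39  -3.95   8.78]
[10.01 -1.45  8.04] -253.25 0.0431 [-10.3   -3.41   8.46]
[10.57 -2.91  6.75] -253.22 0.0431 [-10.66  -4.92   7.16]
[10.12 -2.25  8.3 ] -253.22 0.0431 [-10.3   -4.21   8.72]
[0.50924838 0.02762902 0.13834652] [np.float64(0.5159232070284993), np.float64(0.02800082526782876), 0.139] [-1.02  2.28  0.04] 0.017398346373880155 24.8
[-1.49087153e-02 -7.86871329e-04 -9.99888549e-01]
[] []
```

View pics/t2.png

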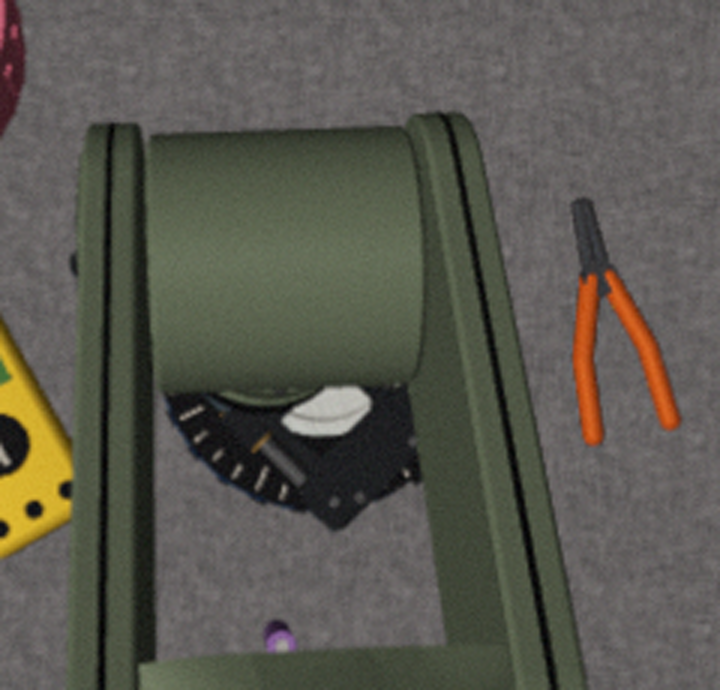

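```bash
python3 - <<'E'
from h import *
b=np.load("b.npy"); a=-4.574408884673817
for i in range(4):
    a,s=arc(a,a-.01,1,.008,stop_force=6); f=favg(ang(),b,6); print("press",np.degrees(a).round(1),np.degrees(ang()).round(2)-360,f.round(2))
    if f[0]>11.2: break
print(get_clock())
for i in range(20):
    a,s=arc(a,a+.08,1,.04,stop_force=14); print(np.degrees(a).round(1),np.degrees(ang()).round(1)-360,favg(ang(),b,3).round(2),np.round(get_contact_force(),2))
    if a>np.radians(-174): break
print(get_clock()); np.save("a.npy",a)
E
```

```text
press -262.7 -253.51999999999998 [10.99 -0.15  8.22]
press -263.2 -253.82 [11.38 -0.53  8.26]
25.55
-258.7 -251.5 [ 7.68 -1.25  5.68] [-9.02 -5.21  5.67]
-254.1 -249.0 [ 4.92 -1.48  3.79] [-5.02 -4.01  5.03]
-249.5 -247.9 [ 1.8  -1.03  0.97] [-2.59 -2.58  1.85]
-244.9 -245.1 [0.04 0.45 0.14] [ 0.27 -0.46  0.73]
-240.3 -240.5 [-0.35  1.22  0.37] [-1.42  1.45  0.75]
-235.7 -235.6 [-0.1   1.84  0.66] [-1.6   0.59  1.48]
-231.2 -231.0 [-0.13  2.36  1.31] [-1.57  0.65  1.9 ]
-226.6 -226.4 [-0.33  2.12  1.37] [-1.52  1.42  2.66]
-222.0 -221.8 [-0.47  2.29  1.45] [-2.11  2.11  2.28]
-217.4 -218.2 [-3.03  2.83  1.05] [-1.36  3.39  1.23]
-212.8 -214.1 [-4.8   3.49  0.86] [-0.85  4.61  1.06]
-208.2 -209.2 [-4.47  2.3   0.22] [-0.6   5.18  0.59]
-203.7 -204.4 [-4.61  2.62  0.6 ] [-0.64  5.34  1.34]
-199.1 -199.5 [-5.41  1.92  0.3 ] [-0.07  5.37  1.08]
-194.5 -194.5 [-5.03  1.14  1.13] [0.13 4.26 0.73]
-189.9 -189.8 [-4.65  1.31  0.73] [0.87 3.13 0.36]
-185.3 -185.3 [-4.36  0.94  0.43] [-1.14  4.11  0.76]
-180.7 -180.7 [-4.88 -0.05 -0.68] [-0.44  2.69 -0.61]
-176.2 -536.1 [-4.71 -0.52 -0.39] [-0.73  4.02 -0.26]
-171.6 -531.6 [-4.05 -1.36 -0.34] [-0.1   4.1  -0.59]
31.55
```

```bash
cat > look.py <<'E'
from h import *
import sys
open_jaws(); p=np.array(get_tool_pos()); print(np.degrees(ang())); p[2]=.25; movel(p,velocity=.2)
q=np.array(get_joint_pos()); q[0]+=1.0; movej(q); print(get_clock())
im,dp=save("top",sys.argv[1],(145,285,240,375),5)
red,yel=masks(im); R=red.copy();R[175:]=0
n,l,st,ce=cv2.connectedComponentsWithStats(yel.astype(np.uint8)); print(st[1:],ce[1:])
P=[]
for nm,m in(("clip",R),("yel",yel)):
    r,c,_=cent(m); p=on_z("top",r,c,.105)[:2]-C; P.append(np.degrees(np.arctan2(p[1],p[0]))); print(nm,p,P[-1])
k,d,T=K("top"); rr,cc=np.mgrid[150:285,240:375]
u=cv2.undistortPoints(np.stack([cc.ravel(),rr.ravel()],1).astype(float)[:,None],k,d)[:,0]
z=dp[150:285,240:375].ravel(); X=(np.c_[u*z[:,None],z])@T[:3,:3].T+T[:3,3]
q=X[(X[:,2]>.165)&(X[:,2]<.19)&(z>0)]; g=(q[:,:2].max(0)+q[:,:2].min(0))/2-C
print("grip",g,np.degrees(np.arctan2(g[1],g[0])), [(m["p"],m["at"][0]*420,m["at"][1]*560) for l in("pointer_tip","mark_tip") for m in mark_of(l,"top")])
E
python3 look.py c3.png
```

```text
-171.57055424875466
35.125
[[308 165   5  19  77]] [[310.09090909 174.31168831]]
clip [ 0.09821034 -0.00362148] -2.111806997097237
yel [ 0.07216375 -0.00849107] -6.710790867181493
grip [-0.04199895 -0.0054117 ] -172.65770936049196 [(0.64, 165.102, 313.6), (0.64, 62.412000000000006, 119.61600000000001), (0.39, 164.304, 307.328)]
```

View pics/c3.png

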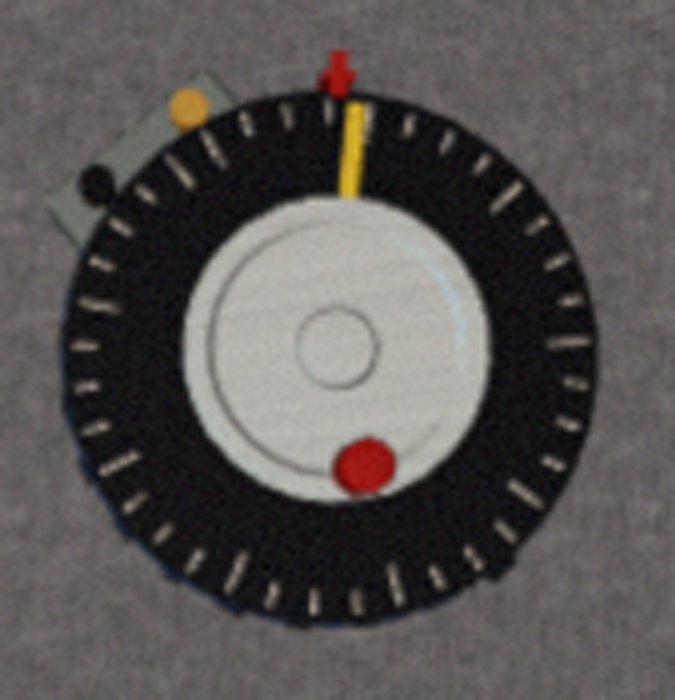

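The pointer at (174,310) sits just right of the clip at (160,307), 4.6° short, and the grip at (240,313) is in line with the play being taken up anticlockwise. I regrip and finish the last 4.6°.

```bash
python3 - <<'E'
from h import *
b=np.load("b.npy"); a=np.radians(-171.6)
goto(*pose(a,.25)); movel(*pose(a),velocity=.15,stop_force=8); clamp(20); print(get_clock(),np.degrees(ang()),favg(a,b,2).round(2))
T=np.radians(-167.0)
a,s=arc(a,T-.01,.04,.02,stop_force=12); print(np.degrees(ang()),favg(a,b,3).round(2))
for i in range(6):
    e=T-ang()
    if e<.003: break
    a,s=arc(a,a+e,1,.01,stop_force=10); print(np.degrees(ang()),favg(a,b,3).round(2))
E
python3 look.py c4.png
```

```text
38.9583 -171.88461765407257 [-1.82 -0.28 -0.86]
-168.2451859109611 [-5.14 -0.77  0.6 ]
-166.62779229781154 [-5.25 -0.63 -0.4 ]
-166.44202812475461
43.425
[[305 165   5  19  80]] [[306.675 174.25 ]]
clip [ 0.09856861 -0.00367084] -2.132790991635472
yel [ 0.07229076 -0.00249415] -1.976014469442259
grip [-0.04131832 -0.00875036] -168.0426196270197 [(0.9, 60.39600000000001, 119.784), (0.86, 163.506, 309.512), (0.39, 219.282, 303.52000000000004)]
```

View pics/c4.png

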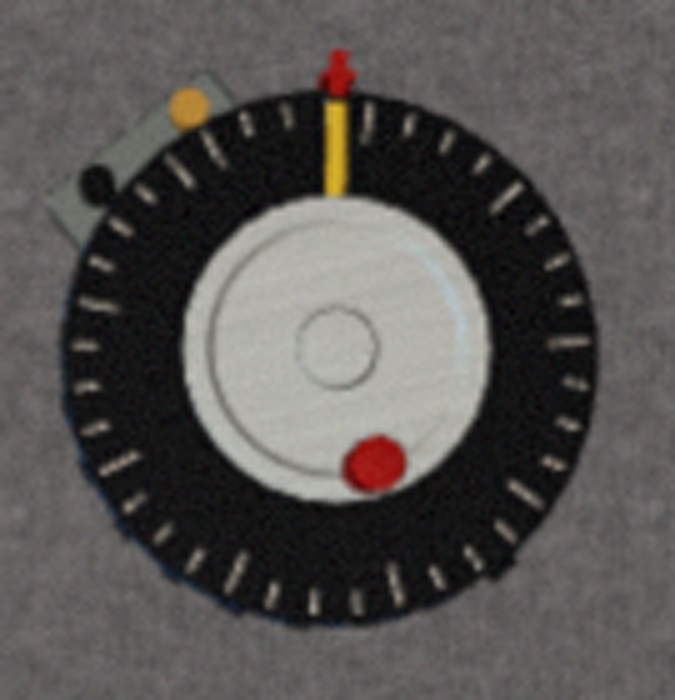

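The pointer at (174,307) is in line with the red clip at (160,307). They differ by about 0.15°, and the grip stands 14° anticlockwise of opposite the pointer, so the play is taken up on the correct side.

```bash
python3 -c "
from rig import *
finish_job();print(get_clock(),get_contact_force())"
```

```text
the job is handed in; nothing more can be done
the job is handed in; nothing more can be done
```

I wound the blue transformer's handwheel clockwise past the red mark onto its buffer, then brought the pointer back anticlockwise onto the mark. I let go of the grip, moved the arm clear and handed the job in. The clock stood at about 43 s of the 67 s allowed.

- **Pressing the buffer:** the last reading was 11.4 N along the turn at the grip, with the pointer about 1 rad past the mark. While winding, the drag read about 3.3 N instead of the stated 5 N. If that gap was sensor error, the true push was up to about 13 N, still within 10 to 14 N. Readings were taken between small steps, not during the motion.
- **Pointer on the mark:** the last picture puts the pointer at -1.98° and the mark at -2.13°, a difference of about 0.15°. I stopped 4.6° short first, let go to look, then regripped and finished in the same direction, so I did not come back too far.
- **Play:** the grip stands about 14° (0.25 rad) anticlockwise of opposite the pointer, so the play is taken up on that side.
- **Other objects:** I planned the moves to stay clear of the battery cell, pliers and meter, but did not measure their positions again at the end.

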